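# Level the coin balance

### The job

Two coin cases are being compared on the brass balance and one side hangs low. Pick up the large brass weight and set it upright in the pan that rides high, beside the case, so that the balance comes level; then let go. Never put it in the low pan, do not push a pan right down, and leave the cases and the other things where they are.

Things in the scene. Friction and masses are not known exactly. Their poses are not given: they have to be found in the camera images.
- balance: brass counter balance on a fixed dark wooden foot 100 x 160 x 22 mm (x, y, z). Origin: centre of the foot's underside; z up, y along the beam towards the left pan, x across it. The beam, pivoted 75 mm above the table, carries a pan on a stem at each end, 120 mm from the pivot. A linkage keeps the pans horizontal; where in a pan a load stands makes no difference
- beam (a joint): tilt of the beam about the balance's x axis, rad; 0 is level, positive = left (+y) pan high and right pan low, negative = right pan high. Stops at -0.078 and +0.078. At the start it rests at one of the stops (one pan about 19 mm higher than the other). The pan yields to less than 3 N; each 0.1 rad moves a pan by 12 mm
- pan_left: the round brass pan on the balance's +y side: 110 mm across the rim, inner floor flat, about 84 mm across, rim 6 mm above the inner floor. Origin: at the beam's end, 29 mm below the inner floor; axes stay parallel to the balance's
- pan_right: the same pan on the balance's -y side
- left_floor (a point): centre of the inner floor of the left pan; 104 mm above the table when the balance is level, 113 mm when fully up, 95 mm when fully down. The free room for the weight is on the balance's -x side of it: a spot 20 mm along -x of the balance is clear of the case
- right_floor (a point): the same for the right pan
- weight_large: large turned brass weight, about 150 g: a cylinder 30 mm in diameter and 26 mm high, then a narrow neck (14 mm) and a knob 20 mm in diameter on top, 44 mm high in all. Stands upright on the table to one side of the balance. Origin: centre of underside, z up
- weight_small: small brass weight of the same shape, 16 mm in diameter and 23 mm high in all, far too light to level the balance; stands on the table on the other side of the balance. Leave it. Origin: centre of underside
- case_a: a round, flat, closed grey metal coin case, 36 mm across and 17 mm high, lying in one pan, its centre about 22 mm to the balance's +x side of the pan's centre. The two cases look alike; one is much heavier and its pan varies. Origin: centre of underside. Leave it there
- case_b: a round, flat, closed grey metal coin case, 36 mm across and 17 mm high, lying in one pan, its centre about 22 mm to the balance's +x side of the pan's centre. The two cases look alike; one is much heavier and its pan varies. Origin: centre of underside. Leave it there
- gauge: steel gauge plate with a row of graded holes, 45 x 130 x 5 mm, lying flat in front of the balance (bystander). Origin: centre of underside
- snuff_box: pewter snuff box 52 x 77 x 26 mm (bystander). Origin: centre of underside
- dome_lens: clear glass dome lens 72 mm across and 32 mm high (bystander). Origin: centre of underside

How it is judged:
By the outcome, as a careful person would: the job done as asked, in the order asked, and still so for the second after the job is handed in, with the robot touching nothing.
It also fails if it takes over 40 s, if anything falls off the work surface, if the arm or the gripper's body presses on something with over 40 N, if the wrist force passes 120 N, or if a joint passes its speed limit or range.

### The arm

A 6-joint arm with a two-finger parallel gripper is mounted at the origin on the work surface. World frame = base frame: x ahead of the robot, y to its left, z up, the work surface at z = 0. Lengths are in mm, angles in rad, forces in N, time in s.
With the tool pointing down it reaches from about 350 to 875 mm from the base axis. Payload 4.2 kg.
Tool frame: the origin (TCP) lies at the very end of the fingers, on their centre line; the grasp point (between the pads) lies 19 mm behind it (ctrl.grasp_offset is the distance from the TCP to the grasp point, in mm); z points along the fingers, y is the direction in which the jaws open and shut (so a half turn about z gives the same grasp; the last joint's range is limited). The gripper opens to 87 mm and grips with 3 to 60 N. Pads are 19 mm wide; open, the fingers measure 117 mm over their backs; the gripper's body (75 mm by 190 mm) begins 51 mm behind the grasp point.
Start: joints at [1.485, 0.385, 0.008, 0, -1.194, -0.259], TCP at [211.222, 588.204, 222.55] pointing down, gripper open.
Joint ranges: [-3.14, 3.14], [-1.21, 2.06], [-1.07, 1.41], [-3.16, 2.05], [-2.99, -0.16], [-3.1, 3.1]. Speed limits (rad/s): [2.79, 2.79, 3.14, 3.14, 3.14, 3.14].

### API

Orientations are given as a unit quaternion [w, x, y, z].
In Python, from cell import ctrl gives the robot as it stands. The module is installed in compiled form; this text tells all that it offers.
- The arm moves only by the tool send_rows, never from a script. Its argument "moves" is a list of rows, each a list of 4 numbers: the shift along the world's x, y, z in m, then the turn about the world's z in rad. In form: [[x, y, z, roll], ...]. A call has exactly 5 rows; each row is the pose to reach, as a shift and turn from the pose commanded when the call began; what a row does not reach only later rows make up. A row lasts 1/10 s, in which the tool goes at most 50 mm and 8.59 degrees, less where a joint would pass 70% of its speed; a pose out of reach is approached as far as the arm can. A call with a gripper value outside its range is refused whole. "claw" is the closure, from 0 (fully open) to 1 (shut), set as the call begins (left out, the last holds). The fingers move at their own pace and stop on an object; the grip force is fixed at half the most. Time passes only in rows, so rows that repeat a pose let the fingers close, or fill a call up. It gives the time, the measured TCP pose, the force and the opening at its end, in the units of the state.
- ctrl.observe(): the state, without advancing time (a new reading comes with each control period).
- ctrl.get_image(name): name is "scene" or "top" or "wrist"; returns the picture (420x560x3 uint8, blue, green, red); there is no depth.
- ctrl.calibration(name): a dict with "mtx" (3x3 intrinsics, pixels), "k1" (the pictures are not rectified: a ray, as slopes to the right and down, at radius r is drawn at 1 + k1 r^2 times it, then the intrinsics apply), "rvec" (rotation vector, rad) and "tvec" (3), from world to camera coordinates, as OpenCV has them; the wrist camera has in their place "mount" (4x4, takes a point from camera to tool coordinates, whose origin is the TCP and whose axes are the flange's). Camera axes: x right, y down, z forward; pixel columns grow to the right and rows downward; lengths in mm; the calibration is good to about 2 mm. A picture is of the moment at which its call begins: read the wrist's pose just before it. calibration takes no time and is no camera call.
- ctrl.sign_off(): hands the job in, once; it reports no verdict.
Trained networks look in the newest picture that a camera, given by its name, has taken for a name from the list of things; names that differ only in an ending like _2 or _b are one class to them, and where a whole thing is asked for, a point or a joint stands for the part that bears it (a point fixed in the world has none). Each returns a list of dicts, best first, with "p" (0 to 1); they miss things now and then, are a little off and sometimes report something else, mostly with a low value. They report only what shows in the picture. A call takes as long as a camera call.
- ctrl.look_for(camera, name): "box" ([centre column, centre row, width, height] in pixels, round what is visible of it).
- ctrl.regions_of(camera, name): "pixels" (420x560 bool, what is visible of it) and "box" ([centre column, centre row, width, height] in pixels, round what is visible of it).
The state is a dict: "time": time; "joint_positions": joint angles; "qvel": joint speeds; "effort": joint torques, N m; "tcp_pos": TCP position; "tool_rot": TCP orientation; "wrist_force": force on the tool from outside, world axes, zero at the start; "moment": the same for the moment, N m; "grip_width": finger opening in mm.
Only numpy, scipy, OpenCV 4.12 (cv2) and the standard library are available. Lean on these libraries where they do the work, as an engineer would, in place of code of your own. Each camera call takes 0.05 s, during which the arm holds its last target. There are 200 camera calls.

## Working session

There is one attempt and no reset: what is moved stays moved. The work goes in short steps, Python scripts to look and compute and a tool call to move; the robot and the scene stay as the last step left them, time stands still between calls to the robot, and variables do not carry over. Pictures are saved under pics/ and viewed, about 8 in all and at most 12, crops included, and the job is handed in when it is done.

Besides the shell and the picture viewer there is one more tool, called after "Request:" as name(argument=value, ...), one argument or row to a line, values as JSON. send_rows: Moves the arm, as the interface text tells. Its arguments: {"type":"object","properties":{"moves":{"type":"array","items":{"type":"array","items":{"type":"number"}}},"claw":{"type":"number"}},"required":["moves"]}

```bash
mkdir -p pics; cat > h.py <<'E'
import numpy as np, cv2
from cell import ctrl
def snap(n,f=None):
    im=ctrl.get_image(n)
    if f: cv2.imwrite('pics/'+f,im)
    return im
def ray(n,px):
    c=ctrl.calibration(n);K=np.array(c['mtx']);k=c['k1']
    d=(np.array(px,float)-K[:2,2])/[K[0,0],K[1,1]]
    rd=np.hypot(*d);r=rd
    for _ in range(30): r=rd/(1+k*r*r)
    s=d*(r/rd if rd else 1)
    if 'rvec' in c:
        R=cv2.Rodrigues(np.array(c['rvec'],float))[0];t=np.array(c['tvec'],float).ravel()
        return -R.T@t, R.T@np.array([*s,1])
    from scipy.spatial.transform import Rotation as Ro
    st=ctrl.observe();q=st['tool_rot'];T=np.array(c['mount'])
    R=Ro.from_quat([q[1],q[2],q[3],q[0]]).as_matrix()
    return R@T[:3,3]+np.array(st['tcp_pos']), R@T[:3,:3]@np.array([*s,1])
def at(n,px,z):
    o,d=ray(n,px); return (o+d*(z-o[2])/d[2])
def proj(n,P):
    c=ctrl.calibration(n);R=cv2.Rodrigues(np.array(c['rvec'],float))[0]
    p=R@np.array(P,float)+np.array(c['tvec']).ravel();s=p[:2]/p[2]
    s=s*(1+c['k1']*(s@s));K=np.array(c['mtx']);return s*[K[0,0],K[1,1]]+K[:2,2]
E
python3 - <<'E'
from h import *
for n in('scene','top'):
    snap(n,n+'0.png'); print(n,ray(n,(280,210)))
    for t in('weight_large','weight_small','balance','pan_left','case_a','gauge','snuff_box','dome_lens'):
        print(t,[(np.round(d['box']).tolist(),round(d['p'],2)) for d in ctrl.look_for(n,t)][:3])
print(ctrl.observe())
E
```

```text
scene (array([1128.22912113, -363.69755585,  892.11212971]), array([-0.52848377,  0.35003878, -0.77342896]))
weight_large [([104.0, 268.0, 15.0, 20.0], 0.47)]
weight_small [([357.0, 152.0, 9.0, 11.0], 0.61)]
balance [([265.0, 215.0, 156.0, 92.0], 0.65)]
pan_left [([318.0, 187.0, 48.0, 37.0], 0.91)]
case_a [([324.0, 192.0, 19.0, 16.0], 0.58), ([215.0, 226.0, 19.0, 18.0], 0.54)]
gauge [([246.0, 198.0, 42.0, 22.0], 0.66)]
snuff_box [([386.0, 197.0, 29.0, 30.0], 0.66)]
dome_lens [([158.0, 313.0, 32.0, 34.0], 0.89)]
top (array([ 322.56609591,  -10.62795189, 1369.22677264]), array([ 0.16431009,  0.02703728, -0.98606785]))
weight_large [([420.0, 244.0, 10.0, 14.0], 0.4), ([253.0, 191.0, 37.0, 42.0], 0.39)]
weight_small [([397.0, 187.0, 29.0, 26.0], 0.26)]
balance [([295.0, 198.0, 123.0, 63.0], 0.9)]
pan_left [([252.0, 189.0, 36.0, 41.0], 0.57)]
case_a [([253.0, 182.0, 14.0, 12.0], 0.56), ([342.0, 202.0, 14.0, 19.0], 0.46)]
gauge [([298.0, 247.0, 52.0, 20.0], 0.64), ([398.0, 188.0, 24.0, 21.0], 0.49)]
snuff_box [([190.0, 182.0, 28.0, 25.0], 0.75)]
dome_lens [([253.0, 187.0, 41.0, 37.0], 0.6)]
{'time': 0.9, 'joint_positions': array([ 1.48459584e+00,  3.84704110e-01,  7.91705027e-03, -2.51759755e-05,
       -1.19400448e+00, -2.58631481e-01]), 'qvel': array([ 2.62158692e-04, -2.60946141e-04,  3.95880078e-05,  2.58398259e-03,
       -1.05725505e-04,  7.07943089e-04]), 'effort': array([ 2.11332485e-05, -3.90456176e+01,  1.87625724e+01,  4.22435045e+00,
        1.55667047e-02, -2.20924352e-05]), 'tcp_pos': array([211.21822392, 588.20924354, 222.55053944]), 'tool_rot': array([-1.37483087e-06,  9.85172354e-01, -1.71567572e-01, -1.18674128e-05]), 'wrist_force': array([-0.15099862,  0.42728226,  0.49841973]), 'moment': array([ 0.07266685, -0.04789345, -0.00069001]), 'grip_width': 87.22998128996588}
```

```bash
python3 - <<'E'
from h import *
a=cv2.imread('pics/scene0.png')[130:350,80:420];b=cv2.imread('pics/top0.png')[150:290,160:450]
a=cv2.resize(a,(800,518),interpolation=cv2.INTER_CUBIC);b=cv2.resize(b,(800,386),interpolation=cv2.INTER_CUBIC)
cv2.imwrite('pics/a.png',a);cv2.imwrite('pics/b.png',b)
print('large scene',at('scene',(104,268),22),'top',at('top',(420,244),22))
print('small scene',at('scene',(357,152),11))
for z in (95,113):
  print(z,'panL scene',at('scene',(318,187),z),'top',at('top',(252,189),z),'case top',at('top',(253,182),z+17),at('scene',(324,192),z+8))
  print(z,'caseR top',at('top',(342,202),z+17),'scene',at('scene',(215,226),z+8))
E
```

```text
large scene [ 472.03788957 -374.60245795   22.        ] top [ 458.0836388  -373.35470683   22.        ]
small scene [465.07846208 316.52011893  11.        ]
95 panL scene [571.88706308 105.75661821  95.        ] top [591.38389751 102.40984539  95.        ] case top [607.19803957  98.90343756 112.        ] [596.57913989 103.76235907 103.        ]
95 caseR top [ 557.46104166 -141.59943869  112.        ] scene [ 554.59378194 -144.3000317   103.        ]
113 panL scene [584.45010995  95.15563145 113.        ] top [587.58651974 100.81304928 113.        ] case top [603.12289967  97.33525189 130.        ] [608.70631333  93.0993897  121.        ]
113 caseR top [ 554.0979976  -139.72429029  130.        ] scene [ 567.67866014 -149.30458718  121.        ]
```

View pics/a.png

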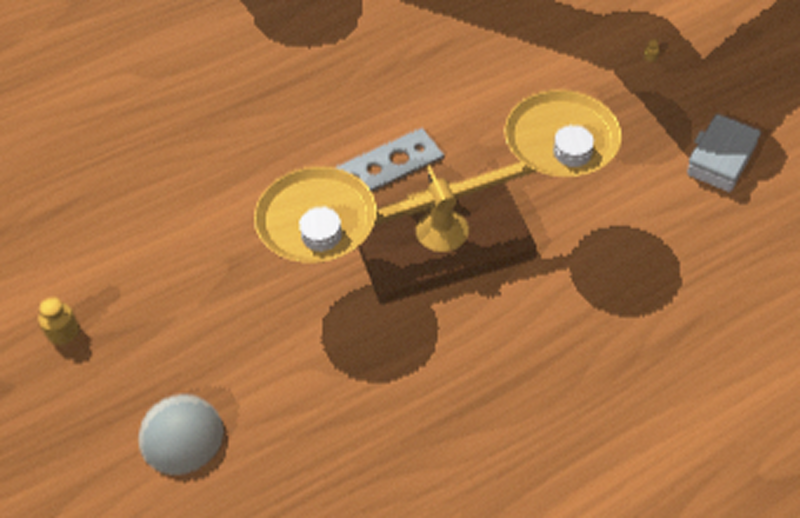

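View pics/b.png

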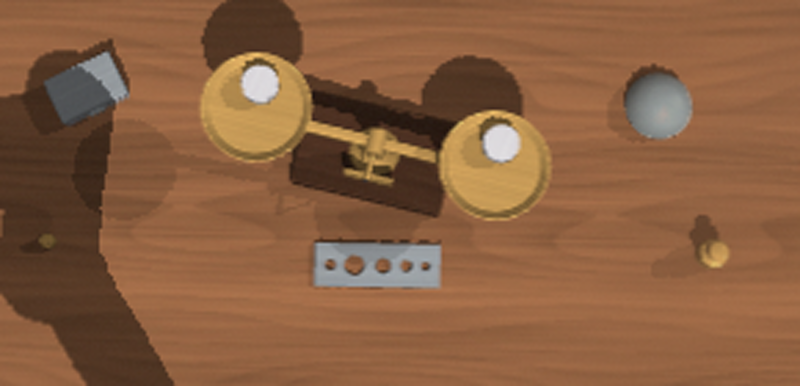

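The scene view shows the two pans at about (319,186) and (214,221), and the large weight at (104,268) next to the dome. The top view shows the large weight at (419,242). Next I'll fit the balance pose and find out which pan is high.

```bash
cat > fit.py <<'E'
from h import *
from scipy.optimize import least_squares
def fit(obs,sign=None):
    # obs: list (cam, side(+1 left), px) rim centres
    def model(p,th):
        x,y,w=p;out=[]
        for n,s,px in obs:
            l=s*120*np.cos(th);P=[x-l*np.sin(w),y+l*np.cos(w),75+29+6+s*120*np.sin(th)]
            out+=list(proj(n,P)-px)
        return np.array(out)
    for th in(-.078,0,.078):
        r=least_squares(lambda p:model(p,th),[575,-20,-.2]);print(th,r.x,'cost',r.cost,np.round(r.fun,1))
    r=least_squares(lambda p:model(p[:3],p[3]),[575,-20,-.2,0]);print('free',r.x,r.cost)
E
python3 - <<'E'
from fit import *
obs=[]
for n,im in(('scene',cv2.imread('pics/scene0.png')),('top',cv2.imread('pics/top0.png'))):
    snap(n)
    for s,t in((1,'pan_left'),(-1,'pan_right')):
        R=ctrl.regions_of(n,t)
        for r in R[:2]:
            m=r['pixels'].astype(np.uint8);c=max(cv2.findContours(m,0,1)[0],key=cv2.contourArea)
            e=cv2.fitEllipse(cv2.convexHull(c));print(n,t,round(r['p'],2),np.round(r['box'],1),np.round(e[0],1),np.round(e[1],1))
# hand readings
fit([('scene',1,(319.3,186.1)),('scene',-1,(213.9,221)),('top',1,(252.8,188.4)),('top',-1,(339.4,209.5))])
E
```

```text
scene pan_left 0.74 [320.5 187.9  47.2  34.4] [319.2 186.7] [35.9 49. ]
scene pan_right 0.95 [214.9 221.2  53.2  39.5] [213.7 220.8] [40.6 52.5]
top pan_left 0.77 [252.7 189.9  38.4  40.8] [252.7 188. ] [38.8 40.2]
top pan_right 0.81 [341.2 209.4  40.   37.5] [338.9 209.4] [38.8 40.1]
-0.078 [ 5.64330690e+02 -1.92193675e+01 -1.61756388e-01] cost 28.757885914304264 [-0.6  3.7  1.3 -4.4  0.2  3.   1.3 -3.5]
0 [ 5.63946751e+02 -1.99053050e+01 -1.82325441e-01] cost 7.887895577066388 [ 0.   1.7  0.8 -2.4  0.3  1.5  1.1 -1.8]
0.078 [ 5.63583136e+02 -2.07022441e+01 -2.04156048e-01] cost 0.8790290084339227 [ 0.3 -0.3  0.6 -0.5  0.6  0.   0.7 -0.1]
free [ 5.63562978e+02 -2.07508717e+01 -2.05451163e-01  8.25044639e-02] 0.8588290624602926
```

The left (+y) pan is clearly the high one (cost 0.9 for +0.078 against 28.8 for -0.078). I'll move over to the weight, turning the jaws parallel to the beam on the way.

Request:
send_rows(
  moves=[
    [0.02,-0.03,0.01,0.03],
    [0.05,-0.07,0.02,0.06],
    [0.08,-0.11,0.03,0.09],
    [0.11,-0.15,0.03,0.12],
    [0.14,-0.19,0.03,0.14],
  ],
  claw=0,
)

```text
time: 1.7
tcp_pos: [350.9, 398.3, 253.3]
tool_rot: [-0.001, 0.995, -0.101, 0.0]
wrist_force: [0.7, 1.0, -0.2]
grip_width: 87.2
```

Request:
send_rows(
  moves=[
    [0.02,-0.043,0,0],
    [0.04,-0.086,0,0],
    [0.06,-0.13,0,0],
    [0.08,-0.173,0,0],
    [0.1,-0.216,0,0],
  ],
)

```text
time: 2.2
tcp_pos: [450.5, 181.9, 253.0]
tool_rot: [-0.0, 0.995, -0.102, 0.0]
wrist_force: [0.3, 0.6, 0.3]
grip_width: 87.2
```

Request:
send_rows(
  moves=[
    [0,-0.048,0,0],
    [0,-0.096,0,0],
    [0,-0.144,0,0],
    [0,-0.192,0,0],
    [0,-0.24,0,0],
  ],
)

```text
time: 2.7
tcp_pos: [449.7, -58.1, 253.0]
tool_rot: [-0.0, 0.995, -0.102, 0.001]
wrist_force: [1.3, 0.1, 0.1]
grip_width: 87.2
```

Request:
send_rows(
  moves=[
    [0,-0.048,0,0],
    [0,-0.096,0,0],
    [0,-0.144,0,0],
    [0,-0.192,0,0],
    [0,-0.24,0,0],
  ],
)

```text
time: 3.2
tcp_pos: [449.7, -298.3, 252.9]
tool_rot: [0.0, 0.995, -0.102, 0.0]
wrist_force: [0.6, 0.8, 0.1]
grip_width: 86.8
```

```bash
python3 - <<'E'
from h import *
snap('wrist','w1.png');s=ctrl.observe();print(s['time'],s['tcp_pos'],s['tool_rot'],s['joint_positions'])
print(ctrl.calibration('wrist'))
for d in ctrl.look_for('wrist','weight_large'):print(d,at('wrist',d['box'][:2],22))
E
```

```text
3.25 [ 449.68377184 -303.90338084  252.29241578] [ 1.46066837e-03  9.94494456e-01 -1.04779017e-01  1.70127254e-05] [-0.29376138  0.22323405 -0.14843976  0.00307355 -1.19854245  1.65349702]
{'mtx': array([[302.47360996,   0.        , 278.41146102],
       [  0.        , 302.47360996, 217.56620006],
       [  0.        ,   0.        ,   1.        ]]), 'k1': -0.04346867959538064, 'mount': array([[ 3.31780984e-05, -9.59913812e-01, -2.80295330e-01,
         7.72471827e+01],
       [ 9.99999982e-01,  8.34709620e-05, -1.67490595e-04,
        -4.10993359e-01],
       [ 1.84173056e-04, -2.80295319e-01,  9.59913798e-01,
        -1.61367809e+02],
       [ 0.00000000e+00,  0.00000000e+00,  0.00000000e+00,
         1.00000000e+00]])}
{'box': [333.4, 170.2, 25.5, 22.3], 'p': 0.72} [ 460.63419549 -375.63546265   22.        ]
```

View pics/w1.png

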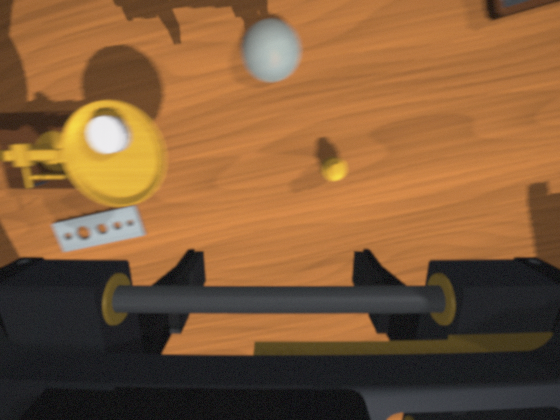

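The wrist view shows the large weight at (333,170), alone on the table. That pose was read while the arm was still settling, so I'll go above it, lower, and measure again.

Request:
send_rows(
  moves=[
    [0.0,-0.02,-0.02,0],
    [0.0,-0.04,-0.06,0],
    [0.0,-0.06,-0.1,0],
    [0.0,-0.06,-0.12,0],
    [0.0,-0.06,-0.12,0],
  ],
)

```text
time: 3.8
tcp_pos: [447.8, -355.1, 129.0]
tool_rot: [-0.002, 0.995, -0.103, -0.004]
wrist_force: [-0.8, -0.5, 0.2]
grip_width: 87.1
```

```bash
python3 - <<'E'
from h import *
snap('wrist');im=snap('wrist','w2.png');s=ctrl.observe();print(s['time'],s['tcp_pos'],s['tool_rot'],s['wrist_force'])
for d in ctrl.regions_of('wrist','weight_large'):
    print(d['p'],d['box'],at('wrist',d['box'][:2],30))
E
```

```text
3.9 [ 450.62293413 -356.19426141  133.27083168] [ 3.74210398e-04  9.94811832e-01 -1.01731114e-01  2.42309390e-04] [ 0.57554828 -0.00448812 -0.14306392]
0.59 [291.3, 194.9, 34.4, 32.1] [ 469.61018321 -371.57162502   30.        ]
```

View pics/w2.png

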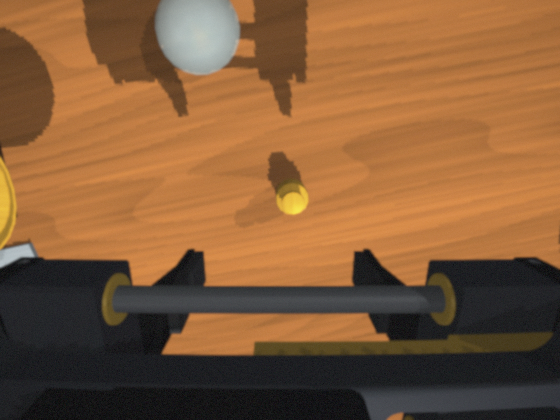

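```bash
python3 - <<'E'
from h import *
from scipy.optimize import least_squares
st=ctrl.observe();print(st['tcp_pos'])
print('knob',at('wrist',(292,200),44))
# invert ray(): sample silhouette points, find box
c=ctrl.calibration('wrist');T=np.array(c['mount']);K=c['mtx']
from scipy.spatial.transform import Rotation as Ro
q=st['tool_rot'];R=Ro.from_quat([q[1],q[2],q[3],q[0]]).as_matrix()
a=np.linspace(0,6.283,40)
def box(x,y):
    P=np.array([[x+r*np.cos(t),y+r*np.sin(t),z] for r,z in((15,0),(15,26),(10,34),(10,42)) for t in a])
    p=((P-st['tcp_pos'])@R-T[:3,3])@T[:3,:3];s=p[:,:2]/p[:,2:];s=s*(1+c['k1']*(s**2).sum(1,keepdims=True))
    u=s*K[0,0]+K[:2,2];return np.r_[u.min(0),u.max(0)]
im=cv2.imread('pics/w2.png');h=cv2.cvtColor(im,cv2.COLOR_BGR2HSV)[160:230,250:330]
m=((h[...,0]>19)&(h[...,0]<35)&(h[...,1]>150)).astype(np.uint8)
n,l,stt,cc=cv2.connectedComponentsWithStats(m);i=1+stt[1:,4].argmax();b=stt[i];print(b,cc[i]+[250,160])
o1=np.array([250+b[0],160+b[1],250+b[0]+b[2],160+b[1]+b[3]]);o2=np.array([274.1,178.85,308.5,210.95])
for o in(o1,o2):
    r=least_squares(lambda p:box(*p)-o,[465,-370]);print(o,r.x,r.fun)
E
```

```text
[ 451.20903592 -356.33077091  134.21794623]
knob [ 468.13905759 -371.29557324   44.        ]
[ 27  20  31  35 816] [291.96936275 197.32598039]
[277 180 308 215] [ 463.8849626  -371.73087636] [-0.89169051 -0.77029333  0.89445155  0.77879097]
[274.1  178.85 308.5  210.95] [ 466.63377168 -371.14695004] [ 0.76318979 -2.23133767 -0.76408481  2.15024915]
```

Request:
send_rows(
  moves=[
    [0.007,-0.007,-0.005,0],
    [0.014,-0.0135,-0.02,0],
    [0.014,-0.0135,-0.045,0],
    [0.014,-0.0135,-0.065,0],
    [0.014,-0.0135,-0.075,0],
  ],
)

```text
time: 4.45
tcp_pos: [464.4, -369.7, 56.8]
tool_rot: [-0.0, 0.995, -0.102, -0.0]
wrist_force: [0.3, -0.3, 0.3]
grip_width: 86.8
```

Request:
send_rows(
  moves=[
    [0,0,-0.01,0],
    [0,0,-0.025,0],
    [0,0,-0.04,0],
    [0,0,-0.048,0],
    [0,0,-0.048,0],
  ],
)

```text
time: 4.95
tcp_pos: [464.0, -369.6, 9.1]
tool_rot: [-0.0, 0.995, -0.102, -0.0]
wrist_force: [-0.3, 0.5, 0.4]
grip_width: 87.0
```

Request:
send_rows(
  moves=[
    [0,0,0,0],
    [0,0,0,0],
    [0,0,0,0],
    [0,0,0,0],
    [0,0,0,0],
  ],
  claw=0.45,
)

```text
time: 5.45
tcp_pos: [464.2, -369.8, 9.9]
tool_rot: [0.0, 0.995, -0.102, 0.0]
wrist_force: [0.1, -0.5, 1.3]
grip_width: 55.0
```

```bash
python3 - <<'E'
from h import *
snap('wrist','w3.png');s=ctrl.observe();print(s['time'],s['tcp_pos'],s['wrist_force'],s['grip_width'])
E
```

```text
5.5 [ 464.16169658 -369.79429508    9.77774614] [0.34047935 0.3845192  0.96583042] 52.33878357964106
```

View pics/w3.png

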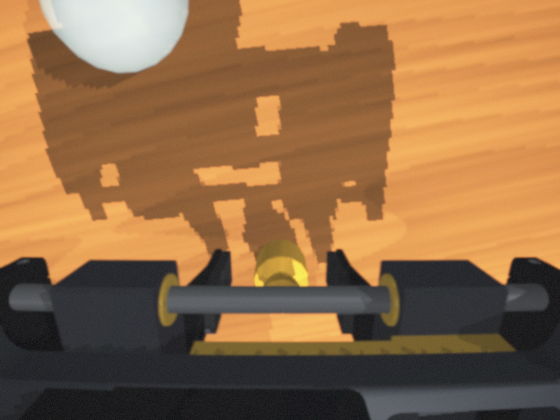

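The weight sits between the fingers (centre column 280), and the far edge of its body is at row 241. I'll check the x offset from that.

```bash
python3 - <<'E'
from h import *
for z in(0,26): print(at('wrist',(280,241),z)-[15,0,0])
E
```

```text
[ 461.34374711 -372.8582367     0.        ]
[ 470.98453911 -374.71391918   26.        ]
```

Request:
send_rows(
  moves=[
    [0,0,0,0],
    [0,0,0,0],
    [0,0,0,0],
    [0,0,0,0],
    [0,0,0,0],
  ],
  claw=1,
)

```text
time: 6.0
tcp_pos: [464.1, -369.8, 9.5]
tool_rot: [0.0, 0.995, -0.102, 0.0]
wrist_force: [-0.7, -0.8, -0.2]
grip_width: 28.9
```

Request:
send_rows(
  moves=[
    [0,0,0,0],
    [0,0,0,0],
    [0,0,0,0],
    [0,0,0.005,0],
    [0,0,0.02,0],
  ],
)

```text
time: 6.5
tcp_pos: [462.6, -368.9, 28.2]
tool_rot: [-0.001, 0.995, -0.102, -0.002]
wrist_force: [0.2, 0.1, -1.0]
grip_width: 28.8
```

Request:
send_rows(
  moves=[
    [0,0,0.03,0],
    [0,0,0.07,0],
    [0,0,0.11,0],
    [0,0.01,0.15,0],
    [0.005,0.03,0.18,0],
  ],
)

```text
time: 7.0
tcp_pos: [469.0, -340.3, 212.4]
tool_rot: [0.0, 0.995, -0.103, 0.001]
wrist_force: [1.6, -0.4, -1.2]
grip_width: 29.0
```

Request:
send_rows(
  moves=[
    [0.01,0.04,0,0],
    [0.02,0.085,0,0],
    [0.03,0.13,0,0],
    [0.04,0.175,0,0],
    [0.05,0.22,0,0],
  ],
)

```text
time: 7.5
tcp_pos: [518.7, -117.8, 209.7]
tool_rot: [-0.0, 0.995, -0.102, -0.0]
wrist_force: [0.6, -0.3, -1.2]
grip_width: 28.8
```

Request:
send_rows(
  moves=[
    [0.01,0.045,0,0],
    [0.02,0.09,0,0],
    [0.03,0.135,0,0],
    [0.04,0.18,0,0],
    [0.048,0.222,0,0],
  ],
)

```text
time: 8.0
tcp_pos: [566.8, 104.4, 209.6]
tool_rot: [-0.0, 0.995, -0.102, -0.0]
wrist_force: [1.4, -0.4, -1.1]
grip_width: 29.1
```

Request:
send_rows(
  moves=[
    [0,0,0,0],
    [0,0,0,0],
    [0,0,0,0],
    [0,0,0,0],
    [0,0,0,0],
  ],
)

```text
time: 8.5
tcp_pos: [566.9, 101.1, 209.7]
tool_rot: [-0.0, 0.995, -0.103, 0.0]
wrist_force: [-0.8, -0.4, -1.8]
grip_width: 29.3
```

```bash
python3 - <<'E'
from h import *
im=snap('wrist','w4.png');s=ctrl.observe();print(s['time'],s['tcp_pos'],s['wrist_force'],s['grip_width'])
for t in('pan_left','case_a'):
  for d in ctrl.regions_of('wrist',t):
    print(t,d['p'],d['box'],at('wrist',d['box'][:2],119 if t[0]=='p' else 125))
E
```

```text
8.55 [566.96022874 101.26569678 209.75393331] [-0.4947258  -0.39488425 -1.37525258] 29.209577273087348
case_a 0.73 [277.5, 176.9, 40.0, 48.9] [606.42054692  94.60323224 125.        ]
case_a 0.73 [391.4, 252.8, 95.0, 29.1] [520.30140285   9.86199476 125.        ]
case_a 0.57 [536.0, 173.1, 47.5, 42.9] [ 566.31490266 -118.94224466  125.        ]
```

View pics/w4.png

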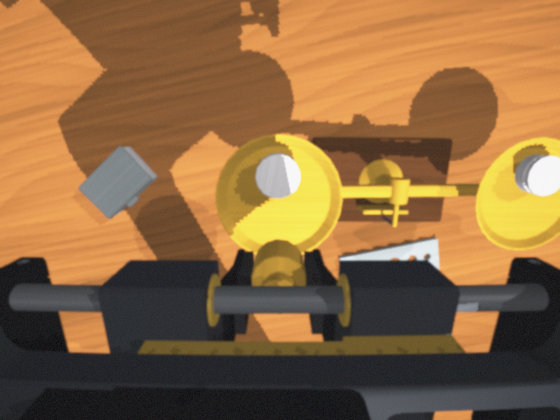

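The wrist view shows the left pan rim centred near (279,195) with its case at (278,175), and the weight held upright at (278,265). I'll check the target against these.

```bash
python3 - <<'E'
from h import *
print('rim c',at('wrist',(279,195),119),'top edge',at('wrist',(279,134),119),'L',at('wrist',(216,195),119),'R',at('wrist',(342,195),119))
print('case top',at('wrist',(278,174),130))
w=-.204;C=np.array([587.9,96.8]);print('expected case',C+22*np.array([np.cos(w),np.sin(w)]),'target',C-20*np.array([np.cos(w),np.sin(w)]))
for z in(200,212,226):print('weight far edge',z,at('wrist',(278,241),z))
E
```

```text
rim c [590.16636311  96.72772661 119.        ] top edge [639.28634784  86.49977586 119.        ] L [601.16001126 149.22924013 119.        ] R [579.24581268  44.21303931 119.        ]
case top [609.34895205  93.56550348 130.        ]
expected case [609.44380937  92.34306406] target [568.31471876 100.85175995]
weight far edge 200 [579.49067441  99.69310299 200.        ]
weight far edge 212 [583.92539838  98.74541937 212.        ]
weight far edge 226 [589.099243    97.63978849 226.        ]
```

Request:
send_rows(
  moves=[
    [0.002,0,-0.01,0],
    [0.002,0,-0.03,0],
    [0.002,0,-0.05,0],
    [0.002,0,-0.07,0],
    [0.002,0,-0.078,0],
  ],
)

```text
time: 9.15
tcp_pos: [567.5, 101.6, 128.7]
tool_rot: [0.001, 0.995, -0.103, -0.002]
wrist_force: [0.0, -0.0, -1.4]
grip_width: 28.9
```

Request:
send_rows(
  moves=[
    [0,0,-0.001,0],
    [0,0,-0.003,0],
    [0,0,-0.005,0],
    [0,0,-0.006,0],
    [0,0,-0.007,0],
  ],
)

```text
time: 9.65
tcp_pos: [569.3, 102.4, 125.1]
tool_rot: [-0.0, 0.995, -0.102, 0.001]
wrist_force: [-0.0, -0.2, -1.6]
grip_width: 28.8
```

Request:
send_rows(
  moves=[
    [0,0,-0.001,0],
    [0,0,-0.002,0],
    [0,0,-0.003,0],
    [0,0,-0.004,0],
    [0,0,-0.004,0],
  ],
)

```text
time: 10.15
tcp_pos: [569.2, 102.4, 120.5]
tool_rot: [-0.0, 0.995, -0.102, 0.0]
wrist_force: [-1.2, 0.9, -1.2]
grip_width: 28.9
```

```bash
python3 - <<'E'
from h import *
im=snap('scene');s=ctrl.observe();print(s['time'],s['tcp_pos'],s['wrist_force'],s['grip_width'])
w=snap('wrist')
cv2.imwrite('pics/c5.png',np.vstack([cv2.resize(im[140:260,170:390],(770,300)),cv2.resize(w[100:320,100:560],(770,300))]))
E
```

```text
10.2 [569.14753107 102.32310319 120.5924527 ] [ 0.0953035   1.3997411  -0.02632311] 29.041987375616955
```

View pics/c5.png

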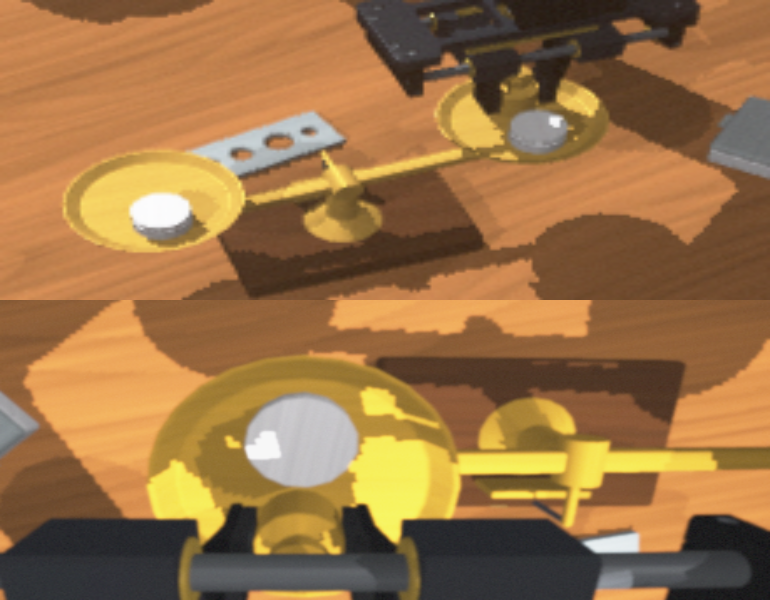

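The weight is over the left pan's floor, clear of the case, and near or just touching the floor. I'll lower it 3 mm more and then open part way.

Request:
send_rows(
  moves=[
    [0,0,-0.001,0],
    [0,0,-0.002,0],
    [0,0,-0.003,0],
    [0,0,-0.003,0],
    [0,0,-0.003,0],
  ],
)

```text
time: 10.75
tcp_pos: [569.1, 102.3, 117.5]
tool_rot: [0.0, 0.995, -0.102, 0.0]
wrist_force: [0.7, 0.2, -0.0]
grip_width: 28.9
```

Request:
send_rows(
  moves=[
    [0,0,0,0],
    [0,0,0,0],
    [0,0,0,0],
    [0,0,0,0],
    [0,0,0,0],
  ],
  claw=0.45,
)

```text
time: 11.25
tcp_pos: [569.1, 102.2, 117.6]
tool_rot: [0.0, 0.995, -0.102, 0.0]
wrist_force: [-0.1, -0.3, -0.2]
grip_width: 47.3
```

```bash
python3 - <<'E'
from h import *
im=snap('scene');s=ctrl.observe();print(s['time'],s['tcp_pos'],s['wrist_force'],s['grip_width'])
w=snap('wrist')
cv2.imwrite('pics/c6.png',np.vstack([cv2.resize(im[140:260,170:390],(770,300)),cv2.resize(w[100:320,100:560],(770,300))]))
E
```

```text
11.3 [569.06597992 102.23414061 117.60332154] [ 0.08409256 -0.40350969  0.94124925] 47.36949894963062
```

View pics/c6.png

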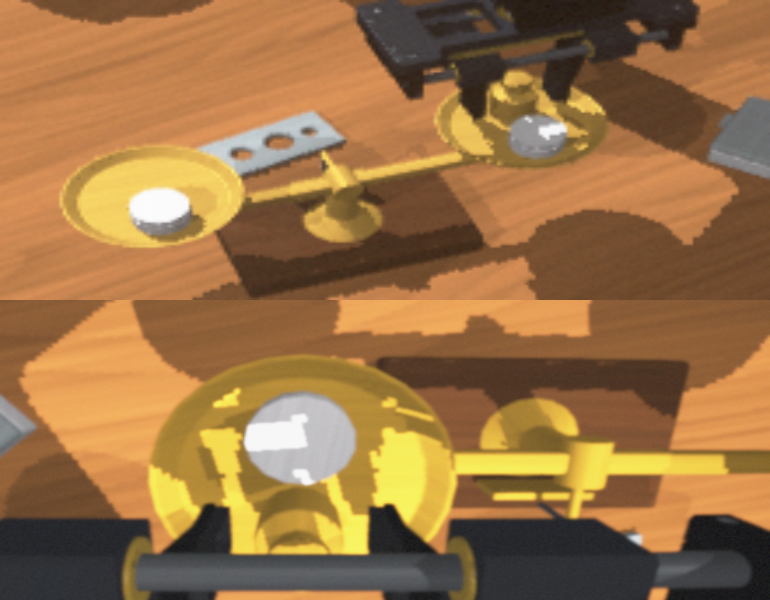

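The fingers are open (47 mm), the weight stands upright beside the case, and the beam has come off its stop. I'll retreat straight up and then aside.

Request:
send_rows(
  moves=[
    [0,0,0.005,0],
    [0,0,0.015,0],
    [0,0,0.035,0],
    [0,0,0.06,0],
    [0,0,0.09,0],
  ],
)

```text
time: 11.85
tcp_pos: [568.7, 102.1, 208.7]
tool_rot: [0.0, 0.995, -0.102, -0.0]
wrist_force: [0.4, 0.9, 0.9]
grip_width: 47.9
```

Request:
send_rows(
  moves=[
    [-0.02,0.02,0.03,0],
    [-0.05,0.05,0.05,0],
    [-0.08,0.085,0.06,0],
    [-0.11,0.12,0.06,0],
    [-0.14,0.155,0.06,0],
  ],
)

```text
time: 12.35
tcp_pos: [428.0, 258.4, 269.4]
tool_rot: [-0.001, 0.995, -0.102, 0.001]
wrist_force: [0.8, 0.9, -0.8]
grip_width: 47.9
```

Request:
send_rows(
  moves=[
    [-0.01,0.04,0,0],
    [-0.02,0.08,0,0],
    [-0.02,0.08,0,0],
    [-0.02,0.08,0,0],
    [-0.02,0.08,0,0],
  ],
)

```text
time: 12.85
tcp_pos: [409.1, 336.7, 268.0]
tool_rot: [-0.0, 0.995, -0.102, 0.0]
wrist_force: [0.6, -0.6, -1.0]
grip_width: 48.1
```

```bash
python3 - <<'E'
from fit import *
obs=[];pics=[]
for n in('scene','top'):
    im=snap(n);pics.append(im)
    for s,t in((1,'pan_left'),(-1,'pan_right')):
        for r in ctrl.regions_of(n,t)[:1]:
            m=r['pixels'].astype(np.uint8);c=max(cv2.findContours(m,0,1)[0],key=cv2.contourArea)
            e=cv2.fitEllipse(cv2.convexHull(c));print(n,t,round(r['p'],2),np.round(e[0],1),np.round(e[1],1));obs.append((n,s,e[0]))
fit(obs)
s=ctrl.observe();print(s['time'],s['tcp_pos'],s['wrist_force'])
a=pics[0][130:350,80:420];b=pics[1][150:290,160:450]
cv2.imwrite('pics/f.png',np.vstack([cv2.resize(a,(520,336)),cv2.resize(b,(520,251))]))
E
```

```text
scene pan_left 0.8 [318.7 189.2] [36.5 49. ]
scene pan_right 0.7 [213.3 218.4] [41.3 52.7]
top pan_left 0.78 [252.3 188.8] [38.9 40.6]
top pan_right 0.86 [339.7 209. ] [39.7 41.3]
-0.078 [ 5.64083064e+02 -1.98739814e+01 -1.84077544e-01] cost 9.75725271385816 [ 0.2  1.6  1.1 -2.6  1.1  1.7  1.  -1.9]
0 [ 5.63688597e+02 -2.05775142e+01 -2.05240646e-01] cost 1.9833155057987448 [ 0.8 -0.5  0.6 -0.6  1.2  0.3  0.9 -0.2]
0.078 [ 5.63314988e+02 -2.13901319e+01 -2.27641151e-01] cost 7.447670886801849 [ 1.  -2.4  0.5  1.2  1.6 -1.2  0.5  1.4]
free [ 5.63664873e+02 -2.06247913e+01 -2.06586586e-01  4.80395683e-03] 1.958518632979466
13.15 [409.37078937 336.60280553 267.74451656] [-0.2268796  -0.69327547  0.07971787]
```

View pics/f.png

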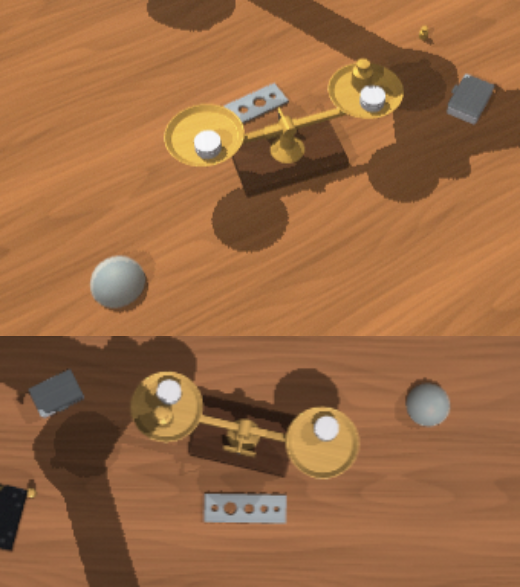

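The beam fits as level (0.005 rad, same yaw as before). The weight stands upright in the left pan beside its case, and nothing else has moved. The gripper is near the small weight in the image, but 268 mm up. I'll hand in.

```bash
python3 -c "
from cell import ctrl
print(ctrl.sign_off())"
```

```text
the job is handed in; nothing more can be done
None
```

The large brass weight now stands upright in the left pan, beside the case, and the balance is level. I let go of it, backed the arm away and handed the job in at about 13 s of robot time.

- **Which pan:** before the move, fitting both camera views showed the left pan fully up (tilt about +0.08 rad), so that is where the weight went.
- **Level:** after release the same fit gave +0.005 rad. That is level to within what the fit can resolve, which I take to be about 0.01 rad.
- **Other things:** in the final pictures both cases, the gauge, the snuff box, the dome lens and the small weight look undisturbed. I judged this by eye and did not measure them again.
- **Forces:** every wrist force reading stayed below about 2 N.
- **Disagreement:** the first position estimates for the large weight differed by about 14 mm between the scene and top cameras. Wrist-camera close-ups narrowed this to a few millimetres before I gripped it.

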